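# Hold the spring probe on the marked test pad

### The job

First swing the bench magnifier clear of the circuit board, at least 75 degrees round to the left from straight over the board. Then take the orange test probe out of its stand and hold it upright with its brass tip on the one pad that has the blue ring, pressing lightly until the spring tip is about half way in. Finish while still holding the probe there in the gripper; never touch the plain pads with it, do not press hard, and leave the loupe, the blue memory stick and the timer where they are.

Things in the scene. Friction and masses are not known exactly. Their poses are not given: they have to be found in the camera images.
- test_board: fixed circuit board in a low black holder, 104 (x) x 94 (y) mm, board surface 16 mm above the bench; origin at the centre of its underside. A 33x37 mm joystick unit 16 mm tall stands on its right far quarter (centre at x +25, y -19 mm in the board's frame). The three pads lie on the other three quarters in any order, each about 36 mm from the centre
- marked_pad_top (a point): centre of the top face of the marked pad: a fixed round brass pad 14 mm across with a blue ring 24 mm across round its foot, its top 20 mm above the bench (4 mm above the board)
- marked_pad: the same marked pad; origin at its underside, 4 mm below the top face
- plain_pad_1: plain brass pad without a ring, same size as the marked one, not to be touched; origin at its underside, 4 mm below its top face
- plain_pad_2: the other plain brass pad, as plain_pad_1
- magnifier_hinge (a point): point on the magnifier's vertical hinge axis, on top of its grey base and steel post (base 80 mm across), 131 mm above the bench, level with the arm. The arm is 10 mm thick and carries a white ring 98 mm across with a clear lens, its centre 150 mm from the axis
- magnifier_handle (a point): middle of the exposed part of the magnifier's upright black handle pin with a red band: 14 mm in diameter, 50 mm long, its foot on a tab at the far end of the ring, 213 mm from the hinge axis. This point is 161 mm above the bench; the tab's top is 26 mm below it and the pin's top 23 mm above it. May be gripped from above or pushed sideways
- magnifier (a joint): swing of the magnifier arm in rad: 0 = lens over the middle of the board; grows as the arm swings clockwise seen from above (its handle goes to the robot's left); range -0.1 to 2.0. Slight friction (about 0.1 N m): it stays where it is left
- probe_stand: fixed square grey stand, foot 68x68x8 mm, block 44x44 mm and 55 mm tall with an upright square hole of 16 mm through it; origin at the centre of its underside. The probe hangs upright in it by its collar; lift it straight up at least 50 mm to clear the hole
- probe: loose test probe, about 60 g, 113 mm long, standing upright in the stand; origin on its axis at the free end of the tip (tip not pressed), z along the axis from the tip to the handle. Brass spring tip 6 mm thick with a round end; steel barrel 11 mm thick from 14 mm up; black collar 29 mm across from 45 to 51 mm; orange square handle 16x16 mm with rounded edges from 51 to 111 mm, its flat sides facing the probe's x and y axes
- probe_grip (a point): centre of the probe's orange handle, on its axis, 81 mm from the end of the unpressed tip; its z is the probe's axis
- probe_tip (a point): end of the brass spring tip (it moves with the tip as that is pressed in)
- plunger (a joint): how far the spring tip is pressed into the probe, in m: 0 = out, 0.010 = fully in. It takes about 0.8 N to start and 0.4 N more per mm (2.8 N at half way, 4.8 N fully in)
- loupe: bystander: black eye loupe, 36 mm across and tall; origin under its centre
- dongle: bystander: blue memory stick, 18x48x12 mm; origin under its centre
- timer: bystander: white timer, 32x58x45 mm; origin under its centre
Mind the look-alikes: they are no part of the job. Leave any purple look-alike of the probe alone.

How it is judged:
By the outcome, as a careful person would: the job done as asked, in the order asked, and still so for the second after the job is handed in, while the arm keeps its last pose, push and grip.
It also fails if it takes over 51 s, if anything falls off the work surface, if the arm or the gripper's body presses on something with over 40 N, if the wrist force passes 120 N, or if a joint passes its speed limit or range.

### The arm

A 6-joint arm with a two-finger parallel gripper is mounted at the origin on a cart in front of the work surface, level with it; the furniture and walls round the work are solid. World frame = base frame: x ahead of the robot, y to its left, z up, the work surface at z = 0. Lengths are in m, angles in degrees, forces in N, time in s.
With the tool pointing down it reaches from about 0.25 to 0.725 m from the base axis. Payload 9.7 kg.
Tool frame: the origin (TCP) lies midway between the tips of the shut fingers; the grasp point (between the pads) lies 19 mm behind it (bot.hold_point_z is the distance from the TCP to the grasp point, in m); z points along the fingers, y is the line along which they close (so a half turn about z gives the same grasp; the last joint's range is limited). The gripper opens to 85 mm and grips with 20 to 120 N. Pads are 22 mm wide; open, the fingers measure 114 mm over their backs; the gripper's body (76 mm by 85 mm) begins 54 mm behind the grasp point. The pads swing forward as they close: fully open they stand 13 mm farther back than shut.
Start: joints at [66.177, 4.979, 10.078, 95.1, 0, 90], TCP at [0.222, 0.503, 0.231] pointing down, gripper open.
Joint ranges: [-179.16, 179.16], [-48.56, 103.87], [-65.8, 70.77], [-126.05, 130.52], [-82.76, 87.17], [-180, 180]. Speed limits (degrees/s): [127.2, 127.2, 147.25, 180, 180, 180].

### API

Orientations are given as [roll, pitch, yaw] about the fixed x, y, z axes, in that order (R = Rz(yaw) Ry(pitch) Rx(roll)).
In Python, from workcell import bot gives the robot as it stands.
- The arm moves only by the tool play_rows, never from a script. Its argument "steps" is a list that holds one entry, the list of rows, each a list of 4 numbers: the shift along the tool's x, y, z in m, then the turn about the tool's z in rad. In form: [[[tx, ty, tz, yaw], ...]]. A call has exactly 5 rows; each row shifts and turns the commanded pose from where the row before left it, along the tool's axes as they then stand; what a row does not reach is not made up. A row lasts 1/12 s, in which the tool goes at most 41.7 mm and 7.16 degrees, less where a joint would pass 70% of its speed; a pose out of reach is approached as far as the arm can. A call is refused whole if a number of a shift passes 0.0417 or a number of a turn 0.125, either way. A call with a gripper value outside its range is refused whole. "gripper" is the finger opening in m, from 0 to 0.0854, set as the call begins (left out, the last holds). The fingers move at their own pace and stop on an object; "squeeze" is the grip in N (left out, the last holds). Time passes only in rows, so rows that do not move let the fingers close, or fill a call up. It gives the time, the measured TCP pose, the force, the opening and the grip force at its end, in the units of the state.
- bot.get_obs(): the state, without advancing time (a new reading comes with each control period).
- bot.camera(name): name is "side" or "top" or "wrist"; returns a dict with "img" (384x512x3 uint8, blue, green, red), "vfov" (degrees; the focal length in pixels is half the picture's height over the tangent of half this angle, whatever the lens; pixels are square), "cx", "cy" (the principal point, pixels), "xyz" and "attitude" of the camera in the world. Camera axes: x right, y down, z forward; pixel columns grow to the right and rows downward; lengths in m; the calibration is good to about 2 mm. A picture is of the moment at which its call begins. There is no depth.
- bot.job_done(): hands the job in; it is judged then, once.
The state is a dict: "time": time; "q": joint angles; "qd": joint speeds; "joint_efforts": joint torques, N m; "ee_pos": TCP position; "tcp_rot": TCP orientation; "wrist_force": force on the tool from outside, world axes, zero at the start; "torque": the same for the moment, N m; "opening": finger opening in m; "grasp_force": force on a finger pad.
Only numpy, scipy, OpenCV 4.12 (cv2) and the standard library are available. Lean on these libraries where they do the work, as an engineer would, in place of code of your own. Each camera call takes 0.05 s, during which the arm holds its last target. There are 200 camera calls.

## Working session

There is one attempt and no reset: what is moved stays moved. The work goes in short steps, Python scripts to look and compute and a tool call to move; the robot and the scene stay as the last step left them, time stands still between calls to the robot, and variables do not carry over. Pictures are saved under pics/ and viewed, at most 10 in all, crops included, and the job is handed in when it is done.

Besides the shell and the picture viewer there is one more tool, called after "Call:" by a JSON object that holds its "fn" and its "kwargs", one argument or row to a line. play_rows: Moves the arm, as the interface text tells. Its arguments: {"type":"object","properties":{"steps":{"type":"array","items":{"type":"array","items":{"type":"array","items":{"type":"number"}}}},"gripper":{"type":"number"},"squeeze":{"type":"number"}},"required":["steps"]}

```bash
mkdir -p pics; ls
cat > h.py <<'E'
import numpy as np,cv2
from scipy.spatial.transform import Rotation as R
from workcell import bot
def cam(n):
    c=bot.camera(n);return c
def rot(c): 
    a=np.array(c["attitude"],float)
    return a if a.shape==(3,3) else R.from_euler('xyz',a,degrees=True).as_matrix()
def ray(c,u,v):
    f=c["img"].shape[0]/2/np.tan(np.radians(c["vfov"])/2)
    d=rot(c)@np.array([(u-c["cx"])/f,(v-c["cy"])/f,1]);return np.array(c["xyz"]),d
def onz(c,u,v,z):
    o,d=ray(c,u,v);return o+d*(z-o[2])/d[2]
def proj(c,p):
    f=c["img"].shape[0]/2/np.tan(np.radians(c["vfov"])/2)
    q=rot(c).T@(np.array(p)-np.array(c["xyz"]));return q[:2]/q[2]*f+[c["cx"],c["cy"]]
def cross(r1,r2):
    (a,d),(b,e)=r1,r2;d=d/np.linalg.norm(d);e=e/np.linalg.norm(e)
    s=np.linalg.lstsq(np.c_[d,-e],b-a,rcond=None)[0];p,q=a+s[0]*d,b+s[1]*e
    return (p+q)/2,np.linalg.norm(p-q)
E
python3 - <<'E'
from h import *
import pickle
D={}
for n in("top","side","wrist"):
    c=cam(n);D[n]=c;print(n,{k:c[k] for k in c if k!="img"})
    cv2.imwrite(f"pics/{n}0.png",c["img"])
pickle.dump(D,open("d0.pkl","wb"))
a=np.hstack([D["top"]["img"],D["side"]["img"]]);print(bot.get_obs())
E
```

```text
pics
top {'vfov': 55.79713253843903, 'cx': 261.3712855266545, 'cy': 195.9136674710372, 'xyz': array([ 0.46207186, -0.01824281,  1.02665961]), 'attitude': array([-174.37468538,   -1.07928541,  -91.60905661])}
side {'vfov': 42.489101580116994, 'cx': 244.84831114379205, 'cy': 194.67889721457732, 'xyz': array([ 0.4481771 , -0.99523076,  0.65846482]), 'attitude': array([-119.66782687,   -0.32175623,   -4.84114773])}
wrist {'vfov': 64.77704384664395, 'cx': 259.8963853460345, 'cy': 193.692742198352, 'xyz': array([0.15367975, 0.53402867, 0.37337172]), 'attitude': array([ 1.62863376e+02, -3.55757211e-02,  6.61254957e+01])}
{'time': 0.15, 'q': array([ 6.61760552e+01,  5.00385062e+00,  1.00444758e+01,  9.50985657e+01,
       -2.00453195e-03,  8.99999145e+01]), 'qd': array([-0.054498  , -0.09314259,  0.18081861,  0.15191457,  0.16804681,
       -0.03455361]), 'joint_efforts': array([-1.74425899e-03, -5.20761967e+01,  4.65044868e+01,  1.38432570e-02,
       -1.05637880e-04,  1.20678874e-05]), 'ee_pos': array([0.22210062, 0.5029754 , 0.23074238]), 'tcp_rot': array([-1.79942059e+02,  2.00444448e-03,  1.56176143e+02]), 'wrist_force': array([-0.06676651,  0.38347921,  0.69701419]), 'torque': array([-0.03660403,  0.03360007,  0.01398336]), 'grasp_force': 0.0, 'opening': 0.08538908989522684}
```

View pics/top0.png

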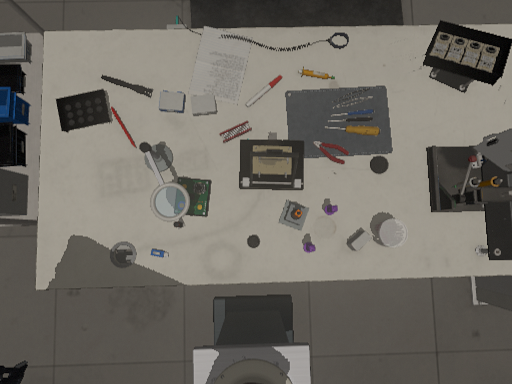

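View pics/side0.png

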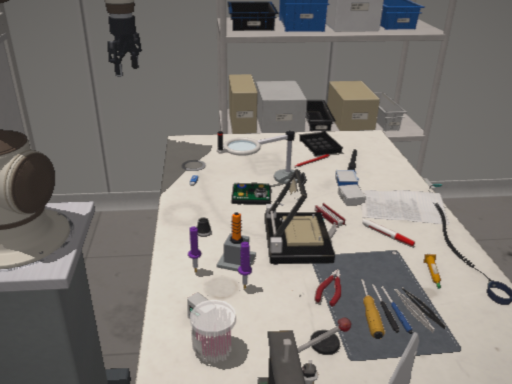

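Run:
```python
from h import *
import pickle
D=pickle.load(open("d0.pkl","rb"))
a=cv2.resize(D["top"]["img"][135:265,120:330],None,fx=3.8,fy=3.8,interpolation=cv2.INTER_CUBIC)
cv2.imwrite("pics/c1.png",a)
a=cv2.resize(D["side"]["img"][120:300,170:350],None,fx=3.3,fy=3.3,interpolation=cv2.INTER_CUBIC)
cv2.imwrite("pics/c2.png",a)
```

```text
(no output)
```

View pics/c1.png

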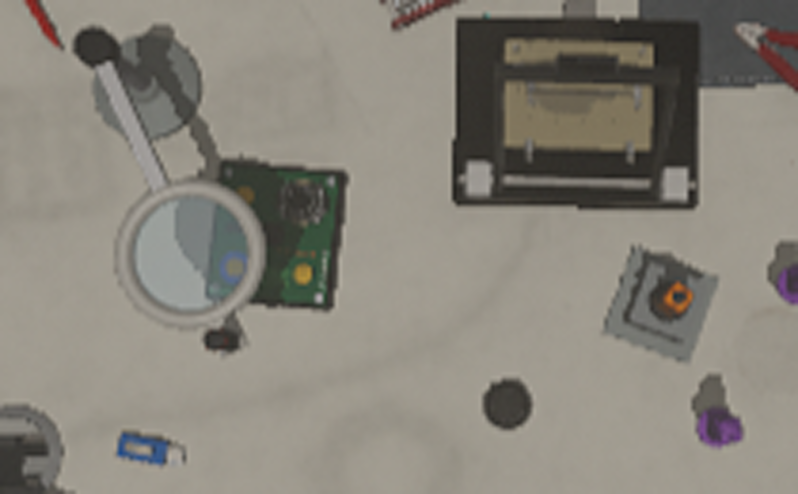

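View pics/c2.png

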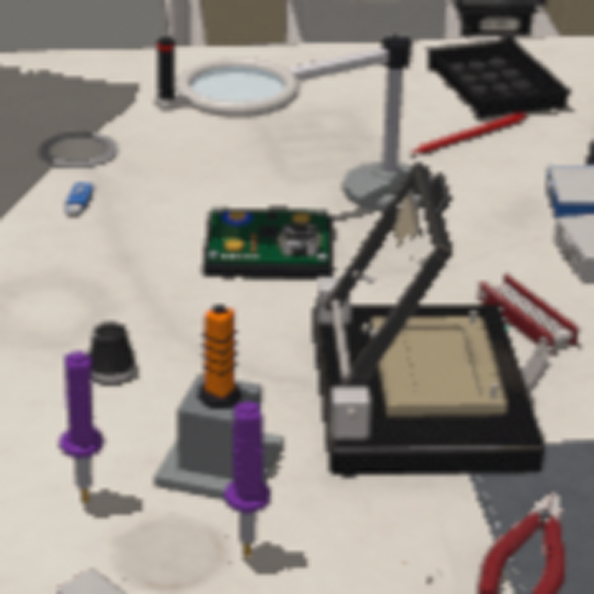

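Top-view picture (full pixels): marked pad with the blue ring is at about (182,204), seen through the lens. Plain pads are at (200,207) and (185,186), the joystick is at (199,187), the magnifier handle at (178,224) and its hinge at (146,147). Candidates for the probe are the orange one in the stand at (298,213) and purple ones at (328,209) and (309,247). I choose the orange one, and the crop confirms it stands in the grey stand.

Run:
```python
from h import *
import pickle
D=pickle.load(open("d0.pkl","rb"));T,S=D["top"],D["side"]
def c1(x,y):return x/3.8+120,y/3.8+135
def c2(x,y):return x/3.3+170,y/3.3+120
np.set_printoptions(precision=4,suppress=True)
print("hinge",onz(T,*c1(97,47),.14),cross(ray(T,*c1(97,47)),ray(S,*c2(397,45))))
print("handle",onz(T,*c1(222,338),.184),cross(ray(T,*c1(222,338)),ray(S,*c2(166,42))))
print("ring ctr",onz(T,*c1(191,253),.131),cross(ray(T,*c1(191,253)),ray(S,*c2(240,87))))
print("pad",onz(T,*c1(234,265),.018),cross(ray(T,*c1(234,265)),ray(S,*c2(237,216))))
print("plain",onz(T,*c1(303,273),.02),onz(T,*c1(245,193),.02))
print("board corners",[onz(T,*c1(*p),.012)[:2] for p in((347,170),(334,308),(220,160))])
h=cv2.cvtColor(T["img"],cv2.COLOR_BGR2HSV);m=cv2.inRange(h,(3,150,120),(18,255,255));m[:,:280]=0;m[:,320:]=0;m[:195]=0
def cen(m):
    ys,xs=np.nonzero(m);return xs.mean(),ys.mean(),len(xs),xs.min(),xs.max(),ys.min(),ys.max()
t=cen(m);print(t)
h=cv2.cvtColor(S["img"],cv2.COLOR_BGR2HSV);m=cv2.inRange(h,(3,150,80),(18,255,255));m[:200]=0;m[250:]=0;m[:,:220]=0;m[:,260:]=0
s=cen(m);print(s)
print("probe",onz(T,t[0],t[1],.1),cross(ray(T,t[0],t[1]),ray(S,s[0],s[1])))
# handle top per c1 (680,296)
print("probe top",onz(T,*c1(680,296),.121), "block top ctr c1 corners",[onz(T,*c1(*p),0.008)[:2] for p in((634,246),(718,275),(690,361),(604,332))])
print("purple",onz(T,328,209,.1)[:2],onz(T,*c1(714,428),.1)[:2],"loupe",onz(T,*c1(507,404),.036)[:2],"dongle",onz(T,*c1(150,448),.012)[:2],"timer",onz(T,*c1(20,450),.045)[:2])
```

```text
hinge [0.6771 0.2459 0.14  ] (array([0.6799, 0.2474, 0.1348]), np.float64(0.0028869829701177133))
handle [0.4846 0.1568 0.184 ] (array([0.4858, 0.1575, 0.1806]), np.float64(0.0020491584957202276))
ring ctr [0.5417 0.1875 0.131 ] (array([0.5439, 0.1882, 0.1276]), np.float64(0.0038613289856463382))
pad [0.5421 0.1822 0.018 ] (array([0.5428, 0.183 , 0.014 ]), np.float64(0.0009254346449858059))
plain [0.5347 0.1317 0.02  ] [0.5946 0.1734 0.02  ]
board corners [array([0.6109, 0.0995]), array([0.509 , 0.1105]), array([0.6208, 0.1932])]
(np.float64(297.8), np.float64(212.84), 25, np.int64(295), np.int64(301), np.int64(209), np.int64(216))
(np.float64(236.0612244897959), np.float64(226.76530612244898), 196, np.int64(232), np.int64(240), np.int64(214), np.int64(239))
probe [ 0.5068 -0.1303  0.1   ] (array([ 0.5067, -0.1317,  0.0881]), np.float64(0.0013550558379267618))
probe top [ 0.5056 -0.1307  0.121 ] block top ctr c1 corners [array([ 0.5491, -0.1119]), array([ 0.5259, -0.1735]), array([ 0.4629, -0.1502]), array([ 0.486 , -0.0875])]
purple [ 0.5146 -0.2084] [ 0.4179 -0.1526] loupe [ 0.436  -0.0146] dongle [0.4112 0.2449] timer [0.4141 0.3269]
```

```bash
cat >> h.py <<'E'
def plan(start,goals):
    """start/goal: x,y,z,yaw(deg); goals: list of (x,y,z,yaw,nrows). prints tool rows, 5 per call"""
    p=np.array(start,float);rows=[]
    for *g,n in goals:
        g=np.array(g,float)
        for k in range(n):
            s=(g-p)/(n-k);a=np.radians(p[3])
            r=[s[0]*np.cos(a)+s[1]*np.sin(a),s[0]*np.sin(a)-s[1]*np.cos(a),-s[2],-np.radians(s[3])]
            r=[round(r[0],4),round(r[1],4),round(r[2],4),round(r[3],3)];rows.append(r)
            p[0]+=r[0]*np.cos(a)+r[1]*np.sin(a);p[1]+=r[0]*np.sin(a)-r[1]*np.cos(a);p[2]-=r[2];p[3]-=np.degrees(r[3])
    while len(rows)%5:rows.append([0,0,0,0])
    for i in range(0,len(rows),5):print([rows[i:i+5]])
    print("end",p.round(4),"maxshift",max(np.linalg.norm(r[:3]) for r in rows))
    return p
def here():
    o=bot.get_obs();return [*o["ee_pos"],o["tcp_rot"][2]]
E
python3 - <<'E'
from h import *
import pickle
D=pickle.load(open("d0.pkl","rb"))
print("tcp in top",proj(D["top"],[.222,.503,.231]))
plan(here(),[(.485,.157,.235,170,15),(.485,.157,.150,170,5)])
E
```

```text
tcp in top [  7.88747072 354.18375279]
[[[np.float64(-0.0253), np.float64(-0.014), np.float64(-0.0003), np.float64(-0.016)], [np.float64(-0.0251), np.float64(-0.0144), np.float64(-0.0003), np.float64(-0.016)], [np.float64(-0.0249), np.float64(-0.0148), np.float64(-0.0003), np.float64(-0.016)], [np.float64(-0.0247), np.float64(-0.0152), np.float64(-0.0003), np.float64(-0.016)], [np.float64(-0.0244), np.float64(-0.0156), np.float64(-0.0003), np.float64(-0.016)]]]
[[[np.float64(-0.0241), np.float64(-0.016), np.float64(-0.0003), np.float64(-0.016)], [np.float64(-0.0239), np.float64(-0.0164), np.float64(-0.0003), np.float64(-0.016)], [np.float64(-0.0236), np.float64(-0.0168), np.float64(-0.0003), np.float64(-0.016)], [np.float64(-0.0234), np.float64(-0.0171), np.float64(-0.0003), np.float64(-0.016)], [np.float64(-0.0231), np.float64(-0.0175), np.float64(-0.0003), np.float64(-0.016)]]]
[[[np.float64(-0.0228), np.float64(-0.0179), np.float64(-0.0003), np.float64(-0.016)], [np.float64(-0.0225), np.float64(-0.0183), np.float64(-0.0002), np.float64(-0.016)], [np.float64(-0.0222), np.float64(-0.0186), np.float64(-0.0003), np.float64(-0.016)], [np.float64(-0.0219), np.float64(-0.019), np.float64(-0.0002), np.float64(-0.017)], [np.float64(-0.0216), np.float64(-0.0193), np.float64(-0.0003), np.float64(-0.016)]]]
[[[np.float64(0.0), np.float64(-0.0), np.float64(0.017), np.float64(-0.0)], [np.float64(0.0), np.float64(-0.0), np.float64(0.017), np.float64(-0.0)], [np.float64(0.0), np.float64(-0.0), np.float64(0.017), np.float64(-0.0)], [np.float64(0.0), np.float64(-0.0), np.float64(0.017), np.float64(-0.0)], [np.float64(0.0), np.float64(-0.0), np.float64(0.017), np.float64(-0.0)]]]
end [4.850000e-01 1.570000e-01 1.500000e-01 1.699844e+02] maxshift 0.029003792855418063
```

Call:
{"fn": "play_rows", "kwargs": {
  "steps": [
    [[-0.025,-0.014,0,-0.016],[-0.025,-0.0145,0,-0.016],[-0.025,-0.015,0,-0.016],[-0.0247,-0.015,0,-0.016],[-0.0244,-0.0155,0,-0.016]]
  ]
}}

```text
time: 0.57
ee_pos: [0.31, 0.3869, 0.231]
tcp_rot: [-180.0, -0.0, 160.8]
wrist_force: [-0.0, 0.4, -0.2]
opening: 0.0857
grasp_force: 0.0
```

Call:
{"fn": "play_rows", "kwargs": {
  "steps": [
    [[-0.024,-0.016,0,-0.016],[-0.024,-0.0165,0,-0.016],[-0.0236,-0.017,0,-0.016],[-0.0234,-0.017,0,-0.016],[-0.023,-0.0175,0,-0.016]]
  ]
}}

```text
time: 0.98
ee_pos: [0.3976, 0.2712, 0.2312]
tcp_rot: [-180.0, -0.0, 165.4]
wrist_force: [0.8, -0.0, -1.0]
opening: 0.0855
grasp_force: 0.0
```

Call:
{"fn": "play_rows", "kwargs": {
  "steps": [
    [[-0.023,-0.018,0,-0.016],[-0.0225,-0.018,0,-0.016],[-0.022,-0.0185,0,-0.016],[-0.022,-0.019,0,-0.016],[-0.0216,-0.019,0,-0.016]]
  ]
}}

```text
time: 1.4
ee_pos: [0.4854, 0.1563, 0.2311]
tcp_rot: [-180.0, -0.0, 170.0]
wrist_force: [0.1, 0.1, -0.0]
opening: 0.0852
grasp_force: 0.0
```

```bash
sed -i 's/r=\[round(r\[0\],4),round(r\[1\],4),round(r\[2\],4),round(r\[3\],3)\]/r=[float(round(v,k)) for v,k in zip(r,(4,4,4,3))]/' h.py
python3 - <<'E'
from h import *
c=cam("wrist");cv2.imwrite("pics/w1.png",c["img"]);print(here())
print(proj(c,[.485,.157,.184]),{k:c[k] for k in c if k!="img"})
E
```

```text
[np.float64(0.487682331400093), np.float64(0.15337200121270395), np.float64(0.2306011554934598), np.float64(169.92642230298495)]
[259.51890498 216.16755658] {'vfov': 64.77704384664395, 'cx': 259.8963853460345, 'cy': 193.692742198352, 'xyz': array([0.4117509 , 0.16998319, 0.37386543]), 'attitude': array([ 1.62850945e+02, -8.90851604e-02,  7.99168439e+01])}
```

View pics/w1.png

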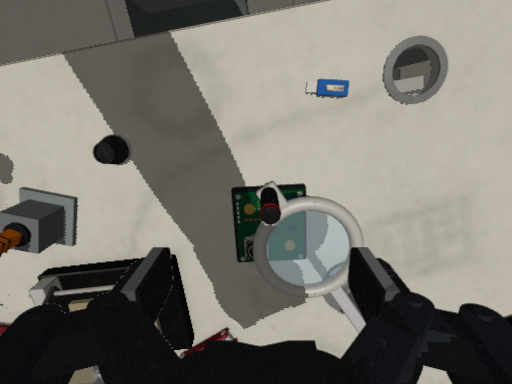

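Wrist picture: the pin top is at about (270,217) and the projected estimate is (260,216), so the pin is about 6 mm further left (+y). I'll correct for that and go down.

Call:
{"fn": "play_rows", "kwargs": {
  "steps": [
    [[0.002,0.007,0.01,0],[0,0,0.018,0],[0,0,0.018,0],[0,0,0.018,0],[0,0,0.016,0]]
  ]
}}

```text
time: 1.87
ee_pos: [0.4833, 0.1656, 0.1494]
tcp_rot: [-180.0, -0.1, 170.0]
wrist_force: [0.9, -0.2, 0.5]
opening: 0.0849
grasp_force: 0.0
```

Call:
{"fn": "play_rows", "kwargs": {
  "steps": [
    [[0,0,0,0],[0,0,0,0],[0,0,0,0],[0,0,0,0],[0,0,0,0]]
  ],
  "gripper": 0.005,
  "squeeze": 20
}}

```text
time: 2.28
ee_pos: [0.4845, 0.1653, 0.1524]
tcp_rot: [180.0, 0.1, 169.9]
wrist_force: [-0.2, -0.7, -0.7]
opening: 0.0257
grasp_force: 0.0
```

Call:
{"fn": "play_rows", "kwargs": {
  "steps": [
    [[0,0,0,0],[0,0,0,0],[0,0,0,0],[0,0,0,0],[0,0,0,0]]
  ]
}}

```text
time: 2.7
ee_pos: [0.4844, 0.165, 0.1521]
tcp_rot: [180.0, 0.1, 169.9]
wrist_force: [-0.6, -0.1, 5.5]
opening: 0.0132
grasp_force: 21.7
```

Run:
```python
from h import *
h=here();print(h)
c=np.array([.679,.246]);d=np.array(h[:2])-c;r=np.linalg.norm(d);a0=np.degrees(np.arctan2(d[1],d[0]));print(r,a0)
a0=a0-360 if a0>0 else a0
A=np.linspace(a0,-229.5,21)[1:]
plan(h,[(c[0]+r*np.cos(np.radians(a)),c[1]+r*np.sin(np.radians(a)),h[2],170,1) for a in A])
```

```text
[np.float64(0.4844052792554554), np.float64(0.16504017481113206), np.float64(0.1520864680584069), np.float64(169.92713565233842)]
0.2107643201214555 -157.41057574425412
[[[0.0068, 0.0114, -0.0, -0.001], [0.0061, 0.0118, -0.0, -0.0], [0.0053, 0.0121, -0.0, -0.0], [0.0045, 0.0125, -0.0, -0.0], [0.0037, 0.0127, -0.0, -0.0]]]
[[[0.003, 0.0129, -0.0, -0.0], [0.0021, 0.0131, -0.0, -0.0], [0.0013, 0.0132, -0.0, -0.0], [0.0004, 0.0133, -0.0, -0.0], [-0.0004, 0.0132, -0.0, -0.0]]]
[[[-0.0012, 0.0132, -0.0, -0.0], [-0.002, 0.0131, -0.0, -0.0], [-0.0029, 0.013, -0.0, -0.0], [-0.0036, 0.0127, -0.0, -0.0], [-0.0045, 0.0125, -0.0, -0.0]]]
[[[-0.0052, 0.0122, -0.0, -0.0], [-0.006, 0.0118, -0.0, -0.0], [-0.0067, 0.0114, -0.0, -0.0], [-0.0075, 0.011, -0.0, -0.0], [-0.0081, 0.0105, -0.0, -0.0]]]
end [5.422000e-01 4.063000e-01 1.521000e-01 1.699844e+02] maxshift 0.013319534526401437
```

Call:
{"fn": "play_rows", "kwargs": {
  "steps": [
    [[0.0068,0.0114,0,0],[0.006,0.0118,0,0],[0.0053,0.012,0,0],[0.0045,0.0125,0,0],[0.0037,0.0127,0,0]]
  ]
}}

```text
time: 3.12
ee_pos: [0.4685, 0.2293, 0.1519]
tcp_rot: [180.0, 0.0, 169.9]
wrist_force: [2.6, -0.7, 5.7]
opening: 0.0133
grasp_force: 21.7
```

Call:
{"fn": "play_rows", "kwargs": {
  "steps": [
    [[0.003,0.013,0,0],[0.002,0.013,0,0],[0.0013,0.0132,0,0],[0.0004,0.0133,0,0],[-0.0004,0.0132,0,0]]
  ]
}}

```text
time: 3.53
ee_pos: [0.4741, 0.2956, 0.1518]
tcp_rot: [180.0, 0.0, 169.9]
wrist_force: [-0.3, -0.5, 6.0]
opening: 0.0136
grasp_force: 21.9
```

Call:
{"fn": "play_rows", "kwargs": {
  "steps": [
    [[-0.0012,0.0132,0,0],[-0.002,0.013,0,0],[-0.003,0.013,0,0],[-0.0036,0.0127,0,0],[-0.0045,0.0125,0,0]]
  ]
}}

```text
time: 3.95
ee_pos: [0.4996, 0.3566, 0.1518]
tcp_rot: [180.0, 0.0, 169.9]
wrist_force: [2.4, -2.9, 5.9]
opening: 0.0134
grasp_force: 21.9
```

Call:
{"fn": "play_rows", "kwargs": {
  "steps": [
    [[-0.0052,0.0122,0,0],[-0.006,0.0118,0,0],[-0.0067,0.0114,0,0],[-0.0075,0.011,0,0],[-0.008,0.0105,0,0]]
  ]
}}

```text
time: 4.37
ee_pos: [0.5426, 0.4068, 0.1518]
tcp_rot: [180.0, 0.0, 169.9]
wrist_force: [0.8, -2.0, 7.0]
opening: 0.0133
grasp_force: 22.0
```

Call:
{"fn": "play_rows", "kwargs": {
  "steps": [
    [[0,0,0,0],[0,0,0,0],[0,0,0,0],[0,0,0,0],[0,0,0,0]]
  ],
  "gripper": 0.06
}}

```text
time: 4.78
ee_pos: [0.5419, 0.4055, 0.1513]
tcp_rot: [-180.0, -0.0, 169.9]
wrist_force: [-0.5, 0.4, -0.1]
opening: 0.0599
grasp_force: 0.0
```

Run:
```python
from h import *
plan(here(),[(.5419,.4055,.26,170,5),(.506,-.131,.24,69,20)])
```

```text
[[[0.0, 0.0, -0.0217, -0.0], [0.0, 0.0, -0.0217, -0.0], [0.0, 0.0, -0.0218, -0.0], [0.0, 0.0, -0.0217, -0.001], [0.0, 0.0, -0.0218, -0.0]]]
[[[-0.0029, -0.0267, 0.001, 0.088], [-0.0052, -0.0264, 0.001, 0.088], [-0.0075, -0.0258, 0.001, 0.088], [-0.0098, -0.025, 0.001, 0.088], [-0.0119, -0.0241, 0.001, 0.088]]]
[[[-0.014, -0.0229, 0.001, 0.088], [-0.016, -0.0216, 0.001, 0.088], [-0.0178, -0.0201, 0.001, 0.088], [-0.0195, -0.0185, 0.001, 0.088], [-0.0211, -0.0167, 0.001, 0.088]]]
[[[-0.0225, -0.0148, 0.001, 0.088], [-0.0237, -0.0128, 0.001, 0.088], [-0.0247, -0.0106, 0.001, 0.088], [-0.0255, -0.0084, 0.001, 0.088], [-0.0262, -0.0062, 0.001, 0.088]]]
[[[-0.0266, -0.0038, 0.001, 0.088], [-0.0268, -0.0015, 0.001, 0.089], [-0.0269, 0.0009, 0.001, 0.088], [-0.0267, 0.0033, 0.001, 0.089], [-0.0263, 0.0056, 0.001, 0.088]]]
end [ 0.506  -0.131   0.24   69.0202] maxshift 0.026954220448753476
```

Call:
{"fn": "play_rows", "kwargs": {
  "steps": [
    [[0,0,-0.0217,0],[0,0,-0.0217,0],[0,0,-0.0217,0],[0,0,-0.0217,0],[0,0,-0.0217,0]]
  ]
}}

```text
time: 5.2
ee_pos: [0.5419, 0.4054, 0.2612]
tcp_rot: [180.0, 0.0, 169.9]
wrist_force: [0.7, 0.2, -0.2]
opening: 0.0599
grasp_force: 0.0
```

Call:
{"fn": "play_rows", "kwargs": {
  "steps": [
    [[-0.003,-0.0267,0.001,0.088],[-0.0052,-0.0264,0.001,0.088],[-0.0075,-0.0258,0.001,0.088],[-0.0098,-0.025,0.001,0.088],[-0.012,-0.024,0.001,0.088]]
  ]
}}

```text
time: 5.62
ee_pos: [0.5327, 0.2704, 0.2549]
tcp_rot: [180.0, 0.0, 144.5]
wrist_force: [0.8, 0.2, -0.3]
opening: 0.06
grasp_force: 0.0
```

Call:
{"fn": "play_rows", "kwargs": {
  "steps": [
    [[-0.014,-0.023,0.001,0.088],[-0.016,-0.0216,0.001,0.088],[-0.0178,-0.02,0.001,0.088],[-0.0195,-0.0185,0.001,0.088],[-0.021,-0.0167,0.001,0.088]]
  ]
}}

```text
time: 6.03
ee_pos: [0.5236, 0.1364, 0.25]
tcp_rot: [180.0, 0.0, 119.3]
wrist_force: [0.6, -0.0, -0.3]
opening: 0.06
grasp_force: 0.0
```

Call:
{"fn": "play_rows", "kwargs": {
  "steps": [
    [[-0.0225,-0.0148,0.001,0.088],[-0.0237,-0.0128,0.001,0.088],[-0.0247,-0.0106,0.001,0.088],[-0.0255,-0.0084,0.001,0.088],[-0.0262,-0.006,0.001,0.088]]
  ]
}}

```text
time: 6.45
ee_pos: [0.5147, 0.0023, 0.2451]
tcp_rot: [180.0, 0.0, 94.0]
wrist_force: [0.5, -0.2, 0.0]
opening: 0.0597
grasp_force: 0.0
```

Call:
{"fn": "play_rows", "kwargs": {
  "steps": [
    [[-0.0266,-0.004,0.001,0.088],[-0.0268,-0.0015,0.001,0.088],[-0.0269,0.001,0.001,0.088],[-0.0267,0.0033,0.001,0.088],[-0.0263,0.0056,0.001,0.088]]
  ]
}}

```text
time: 6.87
ee_pos: [0.5056, -0.1318, 0.2401]
tcp_rot: [180.0, -0.0, 68.8]
wrist_force: [0.2, 0.5, 0.5]
opening: 0.06
grasp_force: 0.0
```

Run:
```python
from h import *
import pickle
D={n:cam(n) for n in("top","wrist")};print(here())
D["wrist"]=cam("wrist");pickle.dump(D,open("d1.pkl","wb"));print(here(),D["wrist"]["xyz"],D["wrist"]["attitude"])
a=cv2.resize(D["top"]["img"][135:265,100:230],None,fx=3,fy=3,interpolation=cv2.INTER_CUBIC)
w=D["wrist"]["img"][:,60:460]
o=np.zeros((390,790,3),np.uint8);o[:390,:390]=a;o[:384,390:]=w
cv2.imwrite("pics/m2.png",o);print(proj(D["wrist"],[.506,-.131,.121]))
```

```text
[np.float64(0.5054041119476631), np.float64(-0.13338752079603777), np.float64(0.23963718315758908), np.float64(68.69596415905175)]
[np.float64(0.5055810822972232), np.float64(-0.1319320712045983), np.float64(0.23978694564260936), np.float64(68.91388500261651)] [ 0.53290574 -0.06273525  0.38230284] [ 1.62952748e+02 -4.21953863e-02 -2.13543059e+01]
[259.45745491 186.4954095 ]
```

View pics/m2.png

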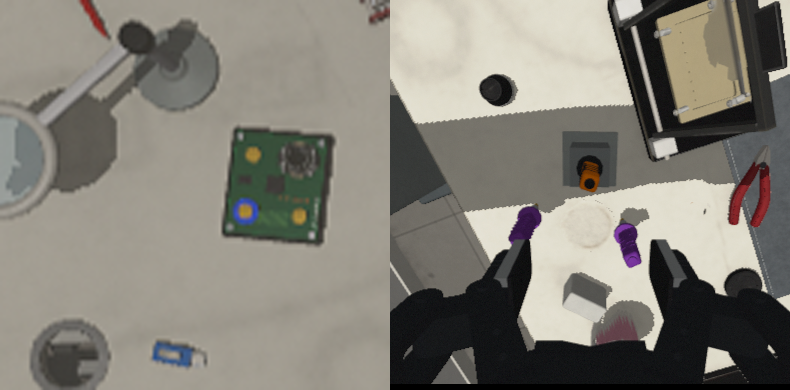

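Run:
```python
from h import *
import pickle
D=pickle.load(open("d1.pkl","rb"))
T=D["top"]
w=cv2.resize(D["wrist"]["img"][120:230,205:315],None,fx=5,fy=5,interpolation=cv2.INTER_CUBIC)
cv2.imwrite("pics/z3.png",w)
h=cv2.cvtColor(T["img"],cv2.COLOR_BGR2HSV)
m=cv2.inRange(h,(108,120,80),(128,255,255));m[:190]=0;m[220:]=0;m[:,:170]=0;m[:,195:]=0
ys,xs=np.nonzero(m);print(len(xs),xs.min(),xs.max(),ys.min(),ys.max(),xs.mean(),ys.mean())
y=cv2.inRange(h,(15,90,100),(35,255,255))
for (u,v) in((182,205),(184.5,186.5),(199.5,207)):
    mm=np.zeros_like(y);cv2.circle(mm,(int(u),int(v)),6,255,-1);yy,xx=np.nonzero(y&mm)
    print(len(xx),xx.mean(),yy.mean(),onz(T,xx.mean(),yy.mean(),.02)) if len(xx) else print("none")
print(onz(T,xs.mean(),ys.mean(),.017),onz(T,(xs.min()+xs.max())/2,(ys.min()+ys.max())/2,.017))
print([onz(T,x/3+100,y/3+135,.016)[:2] for x,y in((236,128),(333,135),(323,243),(223,237))])
```

```text
37 178 185 201 209 181.7027027027027 205.0
12 181.5 205.0 [0.54118307 0.1820446  0.02      ]
21 184.0 186.0 [0.59406744 0.17476023 0.02      ]
21 199.1904761904762 206.85714285714286 [0.53471654 0.13324261 0.02      ]
[0.54140385 0.18208047 0.017     ] [0.54141884 0.18264149 0.017     ]
[array([0.61850995, 0.19024149]), array([0.60961562, 0.09996896]), array([0.50892919, 0.11066671]), array([0.51699089, 0.20280431])]
```

View pics/z3.png

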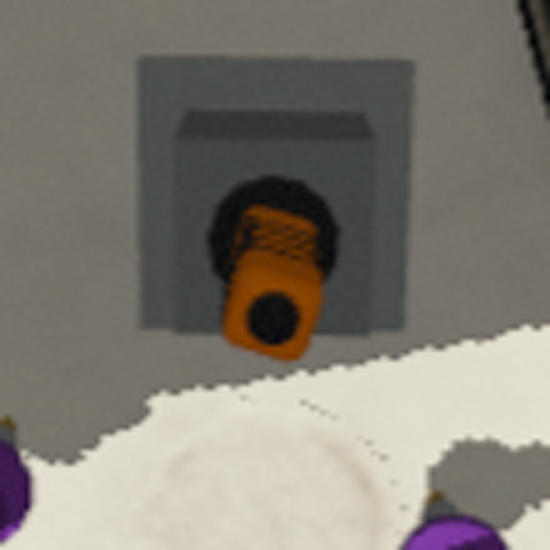

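Handle top is at (260,184) in the wrist image, matching the estimate, and its square is turned about 13° clockwise. I'll turn the tool by +0.23 rad and go down.

Call:
{"fn": "play_rows", "kwargs": {
  "steps": [
    [[0.001,0,0.014,0.046],[0,0,0.014,0.046],[0,0,0.014,0.046],[0,0,0.014,0.046],[0,0,0.014,0.046]]
  ],
  "gripper": 0.055
}}

```text
time: 7.43
ee_pos: [0.5065, -0.1286, 0.1694]
tcp_rot: [180.0, -0.0, 55.9]
wrist_force: [0.2, -0.3, -0.1]
opening: 0.0552
grasp_force: 0.0
```

Call:
{"fn": "play_rows", "kwargs": {
  "steps": [
    [[0,0,0.022,0],[0,0,0.022,0],[0,0,0.02,0],[0,0,0.016,0],[0,0,0.01,0]]
  ]
}}

```text
time: 7.85
ee_pos: [0.5058, -0.1284, 0.0781]
tcp_rot: [-179.9, 0.0, 56.0]
wrist_force: [-0.7, 0.1, -1.1]
opening: 0.0547
grasp_force: 0.0
```

Call:
{"fn": "play_rows", "kwargs": {
  "steps": [
    [[0,0,0,0],[0,0,0,0],[0,0,0,0],[0,0,0,0],[0,0,0,0]]
  ]
}}

```text
time: 8.27
ee_pos: [0.5071, -0.1296, 0.0808]
tcp_rot: [179.9, -0.0, 55.9]
wrist_force: [0.4, -0.1, 0.7]
opening: 0.0552
grasp_force: 0.0
```

Run:
```python
from h import *
c=cam("wrist");cv2.imwrite("pics/w4.png",c["img"]);print(here(),bot.get_obs()["wrist_force"])
```

```text
[np.float64(0.5070110936876522), np.float64(-0.12965262635279826), np.float64(0.08062149637152767), np.float64(55.91218273689383)] [-0.53924868 -0.00653455  0.38438391]
```

View pics/w4.png

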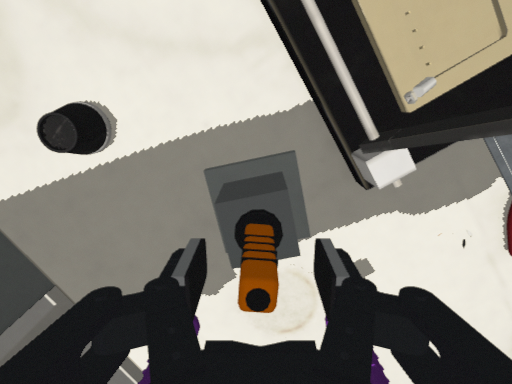

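Wrist picture: the handle's top at (258,300) sits centred between the pads at (190,270) and (330,270), nearly square to them. Closing.

Call:
{"fn": "play_rows", "kwargs": {
  "steps": [
    [[0,0,0,0],[0,0,0,0],[0,0,0,0],[0,0,0,0],[0,0,0,0]]
  ],
  "gripper": 0.005,
  "squeeze": 40
}}

```text
time: 8.73
ee_pos: [0.5067, -0.1296, 0.0799]
tcp_rot: [180.0, -0.0, 55.9]
wrist_force: [0.4, -0.2, 1.4]
opening: 0.0155
grasp_force: 38.9
```

Call:
{"fn": "play_rows", "kwargs": {
  "steps": [
    [[0,0,0,0],[0,0,0,0],[0,0,0,0],[0,0,0,0],[0,0,0,0]]
  ]
}}

```text
time: 9.15
ee_pos: [0.5067, -0.1296, 0.0799]
tcp_rot: [180.0, -0.0, 55.9]
wrist_force: [-0.6, -0.7, 3.2]
opening: 0.0155
grasp_force: 39.1
```

Run:
```python
from h import *
h=here();print(h)
plan([h[0],h[1],h[2],h[3]],[(h[0],h[1],.160,h[3],10)])
```

```text
[np.float64(0.5067008756102153), np.float64(-0.12958750380594752), np.float64(0.0799447395567812), np.float64(55.90989295614376)]
[[[0.0, 0.0, -0.008, -0.0], [0.0, 0.0, -0.008, -0.0], [0.0, 0.0, -0.008, -0.0], [0.0, 0.0, -0.008, -0.0], [0.0, 0.0, -0.008, -0.0]]]
[[[0.0, 0.0, -0.008, -0.0], [0.0, 0.0, -0.008, -0.0], [0.0, 0.0, -0.008, -0.0], [0.0, 0.0, -0.008, -0.0], [0.0, 0.0, -0.0081, -0.0]]]
end [ 0.5067 -0.1296  0.16   55.9099] maxshift 0.0081
```

Call:
{"fn": "play_rows", "kwargs": {
  "steps": [
    [[0,0,-0.008,0],[0,0,-0.01,0],[0,0,-0.01,0],[0,0,-0.01,0],[0,0,-0.01,0]]
  ]
}}

```text
time: 9.57
ee_pos: [0.5068, -0.1296, 0.1293]
tcp_rot: [180.0, -0.0, 55.9]
wrist_force: [1.5, -1.5, 0.2]
opening: 0.016
grasp_force: 39.0
```

Call:
{"fn": "play_rows", "kwargs": {
  "steps": [
    [[0,0,-0.014,0],[0,0,-0.014,0],[0,0,-0.014,0],[0,0,-0.014,0],[0,0,-0.014,0]]
  ]
}}

```text
time: 9.98
ee_pos: [0.5066, -0.1295, 0.1994]
tcp_rot: [180.0, -0.0, 55.9]
wrist_force: [0.2, -0.9, -0.1]
opening: 0.0152
grasp_force: 39.0
```

Run:
```python
from h import *
print(bot.get_obs()["opening"],bot.get_obs()["wrist_force"])
plan(here(),[(.485,0,.2,56,8),(.5413,.182,.2,56,12),(.5413,.182,.115,56,5)])
```

```text
0.015168971937039817 [ 0.20779533 -0.9089067  -0.09738776]
[[[0.0119, -0.0113, -0.0001, -0.0], [0.0119, -0.0113, -0.0001, -0.0], [0.0119, -0.0113, -0.0001, -0.0], [0.0119, -0.0113, -0.0001, -0.0], [0.0119, -0.0113, -0.0, -0.0]]]
[[[0.0119, -0.0113, -0.0001, -0.001], [0.0119, -0.0113, -0.0, -0.0], [0.0119, -0.0114, -0.0001, -0.001], [0.0152, -0.0046, 0.0, 0.0], [0.0152, -0.0046, 0.0, 0.0]]]
[[[0.0152, -0.0046, 0.0, 0.0], [0.0152, -0.0046, 0.0, 0.0], [0.0152, -0.0046, 0.0, 0.0], [0.0152, -0.0046, 0.0, 0.0], [0.0152, -0.0046, 0.0, 0.0]]]
[[[0.0152, -0.0046, 0.0, 0.0], [0.0152, -0.0046, 0.0, 0.0], [0.0152, -0.0045, 0.0, 0.0], [0.0152, -0.0046, 0.0, 0.0], [0.0152, -0.0045, 0.0, 0.0]]]
[[[-0.0, -0.0, 0.017, 0.0], [-0.0, -0.0, 0.017, 0.0], [-0.0, -0.0, 0.017, 0.0], [-0.0, -0.0, 0.017, 0.0], [-0.0, -0.0, 0.017, 0.0]]]
end [ 0.5413  0.182   0.115  56.0235] maxshift 0.017
```

Call:
{"fn": "play_rows", "kwargs": {
  "steps": [
    [[0.012,-0.0113,0,0],[0.012,-0.0113,0,0],[0.012,-0.0113,0,0],[0.012,-0.0113,0,0],[0.012,-0.0113,0,0]]
  ]
}}

```text
time: 10.4
ee_pos: [0.4933, -0.0475, 0.1987]
tcp_rot: [180.0, -0.0, 55.9]
wrist_force: [-0.9, -0.3, -0.9]
opening: 0.0153
grasp_force: 39.1
```

Call:
{"fn": "play_rows", "kwargs": {
  "steps": [
    [[0.0117,-0.0113,0,0],[0.0117,-0.0113,0,0],[0.0117,-0.0113,0,0],[0.0152,-0.0046,0,0],[0.0152,-0.0046,0,0]]
  ]
}}

```text
time: 10.82
ee_pos: [0.4944, 0.031, 0.199]
tcp_rot: [179.9, -0.0, 55.9]
wrist_force: [0.0, -0.5, -0.5]
opening: 0.0156
grasp_force: 39.1
```

Call:
{"fn": "play_rows", "kwargs": {
  "steps": [
    [[0.0152,-0.0046,0,0],[0.0152,-0.0046,0,0],[0.0152,-0.0046,0,0],[0.0152,-0.0046,0,0],[0.0152,-0.0046,0,0]]
  ]
}}

```text
time: 11.23
ee_pos: [0.5182, 0.1069, 0.1987]
tcp_rot: [180.0, -0.0, 55.9]
wrist_force: [-0.6, -0.3, 0.5]
opening: 0.0157
grasp_force: 39.1
```

Call:
{"fn": "play_rows", "kwargs": {
  "steps": [
    [[0.0152,-0.0046,0,0],[0.0152,-0.0046,0,0],[0.0152,-0.0046,0,0],[0.0152,-0.0046,0,0],[0.0152,-0.0046,0,0]]
  ]
}}

```text
time: 11.65
ee_pos: [0.542, 0.1831, 0.1982]
tcp_rot: [180.0, -0.0, 55.9]
wrist_force: [0.1, 0.6, -1.5]
opening: 0.0151
grasp_force: 39.1
```

Call:
{"fn": "play_rows", "kwargs": {
  "steps": [
    [[0,0,0.02,0],[0,0,0.02,0],[0,0,0.018,0],[0,0,0.015,0],[0,0,0.011,0]]
  ]
}}

```text
time: 12.07
ee_pos: [0.5413, 0.1823, 0.1123]
tcp_rot: [-179.9, 0.1, 55.9]
wrist_force: [-0.8, -0.4, -0.9]
opening: 0.0154
grasp_force: 39.2
```

Call:
{"fn": "play_rows", "kwargs": {
  "steps": [
    [[0,0,0,0],[0,0,0,0],[0,0,0,0],[0,0,0,0],[0,0,0,0]]
  ]
}}

```text
time: 12.48
ee_pos: [0.5421, 0.1821, 0.1149]
tcp_rot: [179.9, -0.1, 55.9]
wrist_force: [0.5, 0.3, -0.4]
opening: 0.0153
grasp_force: 39.2
```

Run:
```python
from h import *
import pickle
D={n:cam(n) for n in("side","wrist","top")};pickle.dump(D,open("d2.pkl","wb"));h=here();print(h,bot.get_obs()["wrist_force"])
tip=[h[0],h[1],h[2]-.07];pad=[.5413,.182,.02];grip=[h[0],h[1],h[2]+.011]
for n in("side","wrist"):print(n,"tip",proj(D[n],tip),"pad",proj(D[n],pad),"grip",proj(D[n],grip))
s=cv2.resize(D["side"]["img"][130:220,195:285],None,fx=4.4,fy=4.4,interpolation=cv2.INTER_CUBIC)
u,v=proj(D["wrist"],pad).astype(int);u0,v0=max(u-95,0),max(v-60,0)
w=cv2.resize(D["wrist"]["img"][v0:v0+180,u0:u0+180],(396,396),interpolation=cv2.INTER_CUBIC)
print("wrist crop",u0,v0);cv2.imwrite("pics/m5.png",np.hstack([s,w]))
```

```text
[np.float64(0.5417440882371335), np.float64(0.18194549842231092), np.float64(0.1142613515855875), np.float64(55.90700731226623)] [-0.00869504 -0.10171981 -0.83720843]
side tip [241.29789068 175.79824109] pad [241.11503377 183.72082501] grip [241.3616916  148.26618939]
wrist tip [259.879296   207.47171422] pad [259.369745   197.83868409] grip [260.02592351 262.75928493]
wrist crop 164 137
```

View pics/m5.png

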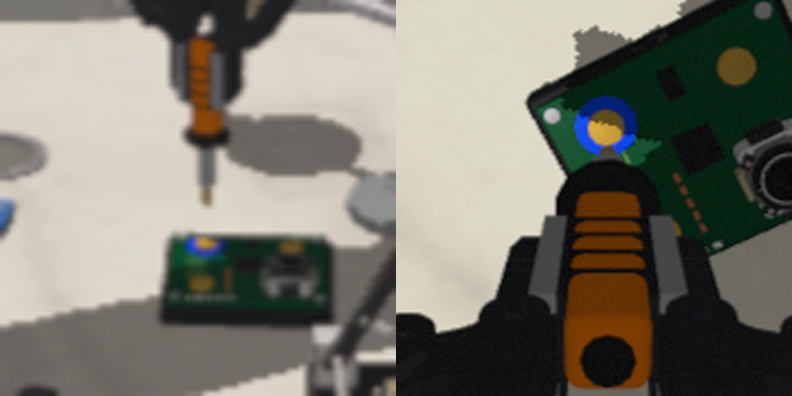

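Side view: tip end at (242,177) stands over the pad at (242,185). The wrist view shows the ring at (260,194) and the tip at (261,204), which fits tip-over-pad to about 1 mm. Going down and watching the force.

Call:
{"fn": "play_rows", "kwargs": {
  "steps": [
    [[0,0,0.006,0],[0,0,0.006,0],[0,0,0.004,0],[0,0,0.003,0],[0,0,0,0]]
  ]
}}

```text
time: 13.05
ee_pos: [0.541, 0.1817, 0.0936]
tcp_rot: [-179.9, 0.1, 55.9]
wrist_force: [-0.7, 0.1, -0.3]
opening: 0.0153
grasp_force: 39.2
```

Call:
{"fn": "play_rows", "kwargs": {
  "steps": [
    [[0,0,0.001,0],[0,0,0,0],[0,0,0,0],[0,0,0,0],[0,0,0,0]]
  ]
}}

```text
time: 13.47
ee_pos: [0.5417, 0.182, 0.094]
tcp_rot: [180.0, -0.0, 55.9]
wrist_force: [0.3, -0.4, -0.1]
opening: 0.0154
grasp_force: 39.2
```

Call:
{"fn": "play_rows", "kwargs": {
  "steps": [
    [[0,0,0.001,0],[0,0,0.001,0],[0,0,0,0],[0,0,0,0],[0,0,0,0]]
  ]
}}

```text
time: 13.88
ee_pos: [0.5416, 0.1818, 0.0917]
tcp_rot: [180.0, 0.0, 55.9]
wrist_force: [-0.3, -0.3, -1.1]
opening: 0.0155
grasp_force: 39.2
```

Call:
{"fn": "play_rows", "kwargs": {
  "steps": [
    [[0,0,0.001,0],[0,0,0.001,0],[0,0,0,0],[0,0,0,0],[0,0,0,0]]
  ]
}}

```text
time: 14.3
ee_pos: [0.5416, 0.1819, 0.0898]
tcp_rot: [180.0, -0.0, 55.9]
wrist_force: [-0.3, 0.6, -0.3]
opening: 0.0155
grasp_force: 39.2
```

Call:
{"fn": "play_rows", "kwargs": {
  "steps": [
    [[0,0,0.001,0],[0,0,0,0],[0,0,0,0],[0,0,0,0],[0,0,0,0]]
  ]
}}

```text
time: 14.72
ee_pos: [0.5416, 0.1819, 0.0889]
tcp_rot: [180.0, -0.0, 55.9]
wrist_force: [0.3, 0.5, 1.1]
opening: 0.0153
grasp_force: 39.2
```

Call:
{"fn": "play_rows", "kwargs": {
  "steps": [
    [[0,0,0.001,0],[0,0,0,0],[0,0,0,0],[0,0,0,0],[0,0,0,0]]
  ]
}}

```text
time: 15.13
ee_pos: [0.5416, 0.1819, 0.0878]
tcp_rot: [180.0, -0.0, 55.9]
wrist_force: [-0.8, -1.5, 1.3]
opening: 0.0153
grasp_force: 39.2
```

Call:
{"fn": "play_rows", "kwargs": {
  "steps": [
    [[0,0,0.001,0],[0,0,0,0],[0,0,0,0],[0,0,0,0],[0,0,0,0]]
  ]
}}

```text
time: 15.55
ee_pos: [0.5416, 0.1819, 0.0868]
tcp_rot: [180.0, -0.0, 55.9]
wrist_force: [-0.2, 0.2, 0.6]
opening: 0.0153
grasp_force: 39.3
```

Call:
{"fn": "play_rows", "kwargs": {
  "steps": [
    [[0,0,0,0],[0,0,0,0],[0,0,0,0],[0,0,0,0],[0,0,0,0]]
  ]
}}

```text
time: 15.97
ee_pos: [0.5416, 0.1819, 0.0868]
tcp_rot: [180.0, 0.0, 55.9]
wrist_force: [0.3, -0.5, 1.1]
opening: 0.0151
grasp_force: 39.3
```

Call:
{"fn": "play_rows", "kwargs": {
  "steps": [
    [[0,0,0.001,0],[0,0,0.001,0],[0,0,0,0],[0,0,0,0],[0,0,0,0]]
  ]
}}

```text
time: 16.38
ee_pos: [0.5416, 0.1819, 0.0848]
tcp_rot: [-180.0, -0.0, 55.9]
wrist_force: [1.0, -0.4, 2.1]
opening: 0.0158
grasp_force: 39.5
```

Run:
```python
from h import *
F=[]
for i in range(40):
    c=cam("side");F.append(bot.get_obs()["wrist_force"])
F=np.array(F);print(F.mean(0),F.std(0)/40**.5,here(),bot.get_obs()["time"])
import pickle
s0=pickle.load(open("d2.pkl","rb"))["side"]["img"]
a=cv2.resize(c["img"][130:220,195:285],None,fx=6,fy=6,interpolation=cv2.INTER_CUBIC);cv2.imwrite("pics/m6.png",a)
```

```text
[0.42223953 0.12360382 2.13993194] [0.0726972  0.0850396  0.07333811] [np.float64(0.5415467081718462), np.float64(0.18189366835720738), np.float64(0.08478191079507487), np.float64(55.90604056054912)] 18.3833
```

View pics/m6.png

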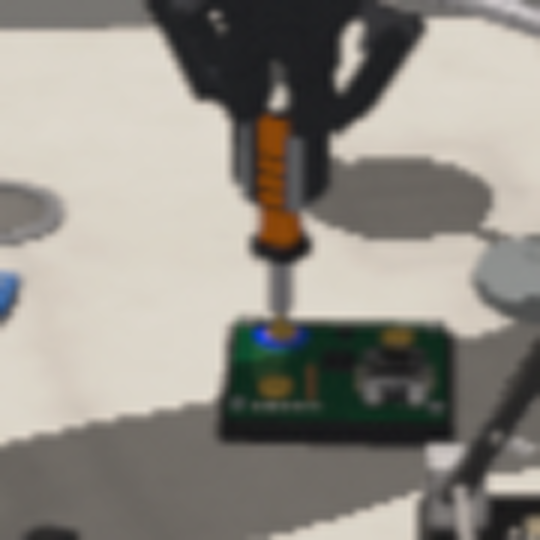

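The picture shows the probe upright with its tip on the ringed pad, at (284,328) in the crop. Mean upward force is 2.14 N. Adding the 0.6 N probe weight gives about 2.75 N at the spring, which is half way in.

```bash
python3 -c "
from workcell import bot
print(bot.job_done())"
```

```text
the job is handed in; nothing more can be done
None
```

The job is handed in: I swung the magnifier to about 89° left by my measurements, and the orange probe is held upright on the blue-ringed pad, pressed about half way (about 2.75 N).

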